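# Press three shell inlays home in order

## Robot

A 6-joint arm with a two-finger parallel gripper is mounted at the origin on the work surface. World frame = base frame: x ahead of the robot, y to its left, z up, the work surface at z = 0. Lengths are in m, angles in rad, forces in N, time in s.
With the tool pointing down it reaches from about 0.35 to 0.775 m from the base axis. Payload 5.5 kg.
Tool frame: the origin (TCP) lies midway between the tips of the shut fingers; the grasp point (between the pads) lies 19 mm behind it; z points along the fingers, y is the line along which they close (so a half turn about z gives the same grasp; the last joint's range is limited). The gripper opens to 85 mm and grips with 20 to 120 N. Pads are 22 mm wide; open, the fingers measure 114 mm over their backs; the gripper's body (76 mm by 85 mm) begins 54 mm behind the grasp point. The pads swing forward as they close: fully open they stand 13 mm farther back than shut.
Start: joints at [-1.268, 0.313, 0.046, 1.304, 0, 1.431], TCP at [0.246, -0.52, 0.231] pointing down, gripper open.
Joint ranges: [-2.76, 2.76], [-0.86, 1.69], [-1.03, 1.26], [-2.2, 2.34], [-1.47, 1.5], [-3.14, 3.14]. Speed limits (rad/s): [2.57, 2.57, 3.14, 3.14, 3.14, 3.14].

## Interface

Orientations are given as a unit quaternion [w, x, y, z].
In Python, from workcell import telemetry, imaging, env gives the robot as it stands. The module is installed in compiled form; this text tells all that it offers.
- The arm moves only by the tool step_arm, never from a script. Its argument "moves" is a list of rows, each a list of 3 entries, a list of its own where there are three numbers: the shift along the tool's x, y, z in mm, then the turn, a rotation vector about the tool's x, y, z in rad, then the finger opening in mm, from 0 to 85.4. A call has 1 to 8 rows; each row is the pose to reach, as a shift and turn from the pose commanded when the call began, along the tool's axes at that moment; what a row does not reach only later rows make up. A row lasts 1/12 s, in which the tool goes at most 41.7 mm and 7.16 degrees, less where a joint would pass 70% of its speed; a pose out of reach is approached as far as the arm can. A call with a gripper value outside its range is refused whole. The fingers move at their own pace and stop on an object; "grip_force" is the grip in N (left out, the last holds). Time passes only in rows, so rows that repeat a pose let the fingers close. It gives the time, the measured TCP pose, the force, the opening and the grip force at its end, in the units of the state.
- telemetry.get_state(): the state, without advancing time (a new reading comes with each control period).
- imaging.read_camera(name): name is "side" or "top"; returns the picture (400x640x3 uint8, red, green, blue); there is no depth.
- imaging.camera_params(name): a dict with "camera_matrix" (3x3 intrinsics, pixels), "D" ([k1, k2, p1, p2, k3] as OpenCV has them; the pictures are not rectified), "pose" (4x4, takes a point from camera to world coordinates). Camera axes: x right, y up, looking along -z (the intrinsics and any distortion apply to the point x, -y, -z); pixel columns grow to the right and rows downward; lengths in m; the calibration is good to about 2 mm. A picture is of the moment at which its call begins. camera_params takes no time and is no camera call.
- env.hand_in(): hands the job in; it is judged then, once.
The state is a dict: "clock": time; "joint_pos": joint angles; "qvel": joint speeds; "tau": joint torques, N m; "tcp_pos": TCP position; "orientation": TCP orientation; "wrist_force": force on the tool from outside, world axes, zero at the start; "ft_torque": the same for the moment, N m; "finger_gap": finger opening in m; "grip_force": force on a finger pad.
Only numpy, scipy, OpenCV 4.12 (cv2) and the standard library are available. Lean on these libraries where they do the work, as an engineer would, in place of code of your own. Each camera call takes 0.05 s, during which the arm holds its last target. There are 200 camera calls.

## Task

The shell plaques on the three small lacquer boxes still stand proud on their dowels. With the fingertips, lightly press each one down until it is flush with its box top, in the order they were glued: first the round teal one, then the square white one, then the oblong golden one, not touching a plaque or its box before its turn. Do not pick up, shove or tip the boxes, and leave everything else on the bench where it is.

Things in the scene. Friction and masses are not known exactly. Their poses are not given: they have to be found in the camera images.
- box_round: Small solid black lacquer box, loose, about 0.4 kg, 70 x 70 mm and 36 mm tall, upright on the bench at some yaw; origin at the centre of its underside, z up. In the middle of its top is the round teal abalone plaque, 42 mm across.
- round_face (a point): Centre of the upper face of the round teal abalone plaque, 42 mm across. The face is level, and starts 6 to 8 mm above the box's top (42 to 44 mm above the bench); pressed home it is flush, 36 mm above the bench.
- round_plaque (a joint): How far this plaque is pressed in, m: 0 = 8 mm proud, 0.008 = fully home and flush (a hard stop); starts at 0 to 0.002. It slides straight down against steady dowel friction of about 2.5 N (a little more if pushed fast) and stays where it is left.
- box_square: Small solid red lacquer box, loose, about 0.4 kg, 70 x 70 mm and 36 mm tall, upright on the bench at some yaw; origin at the centre of its underside, z up. In the middle of its top is the square pearly-white plaque, 38 x 38 mm.
- square_face (a point): Centre of the upper face of the square pearly-white plaque, 38 x 38 mm. The face is level, and starts 6 to 8 mm above the box's top (42 to 44 mm above the bench); pressed home it is flush, 36 mm above the bench.
- square_plaque (a joint): How far this plaque is pressed in, m: 0 = 8 mm proud, 0.008 = fully home and flush (a hard stop); starts at 0 to 0.002. It slides straight down against steady dowel friction of about 2.5 N (a little more if pushed fast) and stays where it is left.
- box_oblong: Small solid brown lacquer box, loose, about 0.4 kg, 70 x 70 mm and 36 mm tall, upright on the bench at some yaw; origin at the centre of its underside, z up. In the middle of its top is the oblong golden shell plaque, 54 mm (along the box's x) x 28 mm (along y).
- oblong_face (a point): Centre of the upper face of the oblong golden shell plaque, 54 mm (along the box's x) x 28 mm (along y). The face is level, and starts 6 to 8 mm above the box's top (42 to 44 mm above the bench); pressed home it is flush, 36 mm above the bench.
- oblong_plaque (a joint): How far this plaque is pressed in, m: 0 = 8 mm proud, 0.008 = fully home and flush (a hard stop); starts at 0 to 0.002. It slides straight down against steady dowel friction of about 2.5 N (a little more if pushed fast) and stays where it is left.
- vase: Bystander: glossy brown lacquer vase, loose, 92 mm across, 160 mm tall; origin under its centre.
- bowl: Bystander: round red lacquer bowl with gilt rim, loose, 110 mm across, 55 mm tall; origin under its centre.
- shell0: Bystander: bottom one of a stack of three loose abalone plaques, each 60 x 45 x 6 mm; origin at the centre of its underside.
- shell1: Bystander: middle one of a stack of three loose abalone plaques, each 60 x 45 x 6 mm; origin at the centre of its underside.
- shell2: Bystander: top one of a stack of three loose abalone plaques, each 60 x 45 x 6 mm; origin at the centre of its underside.
- awl: Bystander: bone awl lying loose along its own x, 135 mm long (from -68 to +68 mm), 18 mm wide, 16 mm high; origin on its underside.
- pusher: Bystander: brass inlay pusher with dark wooden handle, lying loose along its own x, 130 mm long (from -60 to +70 mm), 16 mm wide and high; origin on its underside.
Mind the look-alikes: they are no part of the job. What is shaped like the box_round but purple is not meant.

How it is judged:
By the outcome, as a careful person would: the job done as asked, in the order asked, and still so for the second after the job is handed in, with the robot touching nothing.
It also fails if it takes over 42 s, if anything falls off the work surface, if the arm or the gripper's body presses on something with over 40 N, if the wrist force passes 120 N, or if a joint passes its speed limit or range.

## Working session

There is one attempt and no reset: what is moved stays moved. The work goes in short steps, Python scripts to look and compute and a tool call to move; the robot and the scene stay as the last step left them, time stands still between calls to the robot, and variables do not carry over. Pictures are saved under pics/ and viewed, at most 10 in all, crops included, and the job is handed in when it is done.

Besides the shell and the picture viewer there is one more tool, called after "Call:" as a command line: name --argument value ..., lists and objects as JSON in quotes. step_arm: Moves the arm, as the interface text tells. Its arguments: {"type":"object","properties":{"moves":{"type":"array"},"grip_force":{"type":"number"}},"required":["moves"]}

```bash
mkdir -p pics
python3 - <<'E'
from workcell import telemetry, imaging
import cv2,numpy as np
for n in("top","side"):
    im=imaging.read_camera(n); cv2.imwrite(f"pics/{n}0.png",im[:,:,::-1])
    p=imaging.camera_params(n); print(n,np.round(p["camera_matrix"],1).tolist(),p["D"],np.round(p["pose"],3).tolist())
print(telemetry.get_state())
E
```

```text
top [[483.6, 0.0, 324.0], [0.0, 483.6, 204.5], [0.0, 0.0, 1.0]] [0.02022673 0.         0.         0.         0.        ] [[0.011, 0.987, -0.16, 0.392], [-1.0, 0.014, 0.02, 0.105], [0.022, 0.159, 0.987, 1.224], [0.0, 0.0, 0.0, 1.0]]
side [[419.7, 0.0, 326.2], [0.0, 419.7, 195.5], [0.0, 0.0, 1.0]] [-0.04150668  0.          0.          0.          0.        ] [[-0.912, 0.259, -0.318, 0.186], [-0.41, -0.6, 0.687, 0.912], [-0.013, 0.757, 0.653, 0.833], [0.0, 0.0, 0.0, 1.0]]
{'clock': 0.1, 'joint_pos': array([-1.26761273e+00,  3.13917687e-01,  4.50894110e-02,  1.30357438e+00,
        2.95966842e-05,  1.43120614e+00]), 'qvel': array([-0.00095232, -0.00135621,  0.00266154, -0.0007897 , -0.00055982,
        0.00135899]), 'tau': array([ 2.38312437e-03, -4.81724131e+01,  2.99244046e+01,  1.26860462e-02,
       -6.95082076e-05,  1.76452755e-05]), 'tcp_pos': array([ 0.24622785, -0.51912064,  0.23050106]), 'orientation': array([-8.01686562e-04,  9.75593539e-01,  2.19582791e-01, -5.08739782e-05]), 'wrist_force': array([-0.72322985,  0.43403316, -0.0085713 ]), 'ft_torque': array([-0.02180387, -0.00120113, -0.04475706]), 'grip_force': 0.0, 'finger_gap': 0.0855208773880689}
```

View pics/top0.png

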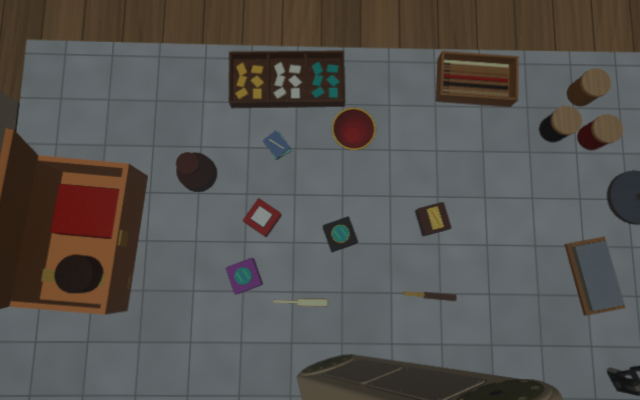

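View pics/side0.png

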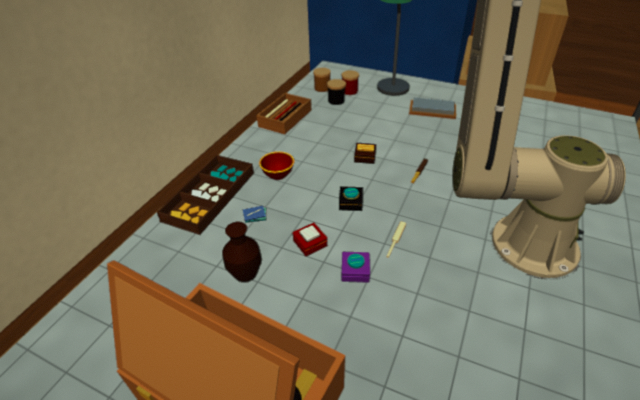

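Top view: there are two teal-round candidates, the black box at (340,234) and the purple box at (244,276). The black one fits "black lacquer, round teal", and the purple one is the decoy. The red box with the white plaque is at (262,217) and the brown box with the gold plaque at (434,218). The side view shows them at (350,195), (310,235) and (366,150). I'll measure these and confirm with a crop.

```bash
cat > h.py <<'E'
from workcell import telemetry, imaging
import cv2,numpy as np
def ray(n,uv):
    p=imaging.camera_params(n);T=np.array(p["pose"])
    x,y=cv2.undistortPoints(np.array([[uv]],float),np.array(p["camera_matrix"]),np.array(p["D"]))[0,0]
    return T[:3,3],T[:3,:3]@np.array([x,-y,-1])
def plane(n,uv,z):
    o,d=ray(n,uv);return o+d*(z-o[2])/d[2]
HSV=dict(teal=((80,90,60),(98,255,255)),white=((0,0,125),(179,90,255)),gold=((15,90,90),(35,255,255)))
def blob(im,c,uv,r=15):
    u,v=uv;w=im[v-r:v+r,u-r:u+r]
    m=cv2.inRange(cv2.cvtColor(w,cv2.COLOR_RGB2HSV),*map(np.array,HSV[c]))
    cs=cv2.findContours(m,cv2.RETR_EXTERNAL,cv2.CHAIN_APPROX_NONE)[0]
    k=max(cs,key=cv2.contourArea);q=cv2.convexHull(k)
    M=cv2.moments(q);return (M["m10"]/M["m00"]+u-r,M["m01"]/M["m00"]+v-r),cv2.minAreaRect(q)
E
python3 - <<'E'
from h import *
S=dict(teal=((340,234),(350,195)),white=((262,217),(310,234)),gold=((434,218),(366,148)))
I={n:cv2.imread(f"pics/{n}0.png")[:,:,::-1].copy() for n in("top","side")}
for c,(a,b) in S.items():
    for n,uv in(("top",a),("side",b)):
        g,r=blob(I[n],c,uv); print(c,n,np.round(g,1),np.round(r[1],1),round(r[2]),"xyz",np.round(plane(n,g,.043),4))
    
    (o1,d1),(o2,d2)=ray("top",blob(I["top"],c,a)[0]),ray("side",blob(I["side"],c,b)[0])
    s=np.linalg.lstsq(np.c_[d1,-d2],o2-o1,rcond=None)[0]; print("  tri",np.round((o1+s[0]*d1+o2+s[1]*d2)/2,4))
t=cv2.resize(I["top"][180:310,215:465],None,fx=3.2,fy=3.2,interpolation=cv2.INTER_CUBIC)
cv2.imwrite("pics/crop.png",np.clip(t*1.6,0,255).astype(np.uint8)[:,:,::-1])
E
```

```text
teal top [340.3 233.1] [16. 15.] 90 xyz [0.5122 0.0403 0.043 ]
teal side [350.9 191.9] [10. 14.] 90 xyz [0.5117 0.0386 0.043 ]
  tri [0.5116 0.0403 0.0444]
white top [261.  216.1] [13.9 13.9] 34 xyz [0.5517 0.2354 0.043 ]
white side [310.4 225. ] [14. 29.] 90 xyz [0.5602 0.2081 0.043 ]
  tri [0.5477 0.2323 0.0701]
gold top [434.8 217.6] [21.6 11.6] 73 xyz [ 0.5538 -0.1935  0.043 ]
gold side [365.1 146.9] [16.5  7.4] 5 xyz [ 0.5536 -0.1946  0.043 ]
  tri [ 0.5534 -0.1933  0.0439]
```

View pics/crop.png

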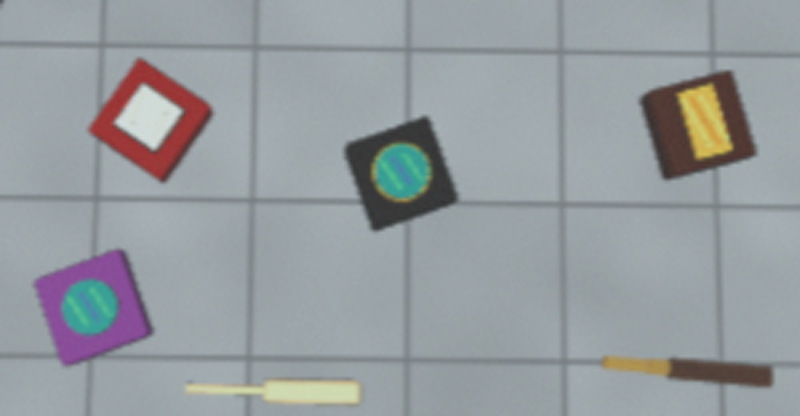

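The crop confirms it: black box with the round teal plaque at crop (401,172), the purple decoy at (90,307), red/white at (148,117) and brown/gold at (705,120). The white side blob merged with its surroundings, so I'll use the top ray there: (0.552,0.235). Moving now, with the fingers shutting and the wrist turning about 85° so that the finger line follows the oblong plaque.

Call:
step_arm --moves '[[[240, -195, 50], [0, 0, -0.95], 0], [[240, -195, 50], [0, 0, -0.95], 0], [[240, -195, 50], [0, 0, -0.95], 0], [[240, -195, 50], [0, 0, -0.95], 0], [[240, -195, 50], [0, 0, -0.95], 0], [[240, -195, 50], [0, 0, -0.95], 0], [[240, -195, 50], [0, 0, -0.95], 0], [[240, -195, 50], [0, 0, -0.95], 0]]' --grip_force 20

```text
clock: 0.77
tcp_pos: [0.3797, -0.2363, 0.1803]
orientation: [-0.001, 0.764, 0.645, 0.0]
wrist_force: [0.1, -0.7, 0.4]
finger_gap: 0.0002
grip_force: 0.0
```

Call:
step_arm --moves '[[[294, 84, 60], [0, 0, -0.52], 0], [[294, 84, 60], [0, 0, -0.52], 0], [[294, 84, 60], [0, 0, -0.52], 0], [[294, 84, 60], [0, 0, -0.52], 0], [[294, 84, 60], [0, 0, -0.52], 0], [[294, 84, 60], [0, 0, -0.52], 0], [[294, 84, 60], [0, 0, -0.52], 0], [[294, 84, 60], [0, 0, -0.52], 0]]'

```text
clock: 1.43
tcp_pos: [0.5151, 0.0378, 0.12]
orientation: [-0.001, 0.575, 0.818, 0.0]
wrist_force: [-0.7, 0.1, 0.4]
finger_gap: 0.0001
grip_force: 0.0
```

Call:
step_arm --moves '[[[0, 0, 20], [0, 0, 0], 0], [[0, 0, 40], [0, 0, 0], 0], [[0, 0, 50], [0, 0, 0], 0], [[0, 0, 55], [0, 0, 0], 0], [[0, 0, 55], [0, 0, 0], 0], [[0, 0, 55], [0, 0, 0], 0]]'

```text
clock: 1.93
tcp_pos: [0.5145, 0.0335, 0.0666]
orientation: [0.0, 0.577, 0.817, -0.0]
wrist_force: [0.8, 0.5, -0.7]
finger_gap: 0.0001
grip_force: 0.0
```

Run:
```python
from h import *
s=telemetry.get_state(); R=cv2.Rodrigues
w,x,y,z=s["orientation"]
print(s["tcp_pos"],"yaw",2*np.arctan2(y,x),s["wrist_force"])
a=imaging.read_camera("side");b=imaging.read_camera("top")
f=lambda i,u,v:cv2.resize(i[v-50:v+50,u-65:u+65],None,fx=3,fy=3,interpolation=cv2.INTER_CUBIC)
t=np.hstack([f(a,350,180),f(b,340,225)]);cv2.imwrite("pics/c1.png",np.clip(t*1.6,0,255).astype(np.uint8)[:,:,::-1])
```

```text
[0.51449898 0.03351195 0.06660837] yaw 1.9120607563420577 [ 0.83538651  0.48318439 -0.69346314]
```

View pics/c1.png

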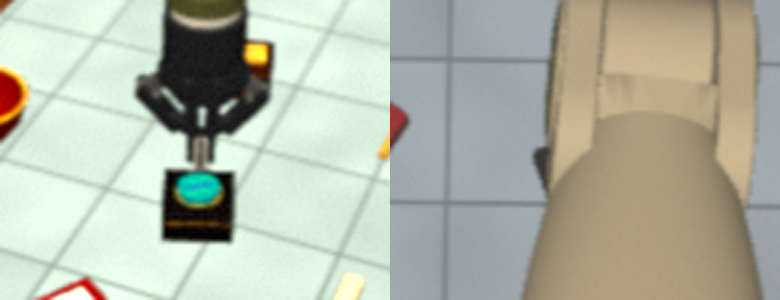

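The side view shows the shut tips at crop (200,165), just above the teal face at (200,190) and centred to within a few mm. I'll correct 7 mm and press.

Call:
step_arm --moves '[[[7, 0, 0], [0, 0, 0], 0], [[7, 0, 8], [0, 0, 0], 0], [[7, 0, 15], [0, 0, 0], 0], [[7, 0, 18], [0, 0, 0], 0], [[7, 0, 20], [0, 0, 0], 0], [[7, 0, 21], [0, 0, 0], 0], [[7, 0, 22], [0, 0, 0], 0], [[7, 0, 23], [0, 0, 0], 0]]'

```text
clock: 2.7
tcp_pos: [0.5122, 0.0405, 0.0433]
orientation: [0.0, 0.577, 0.817, 0.0]
wrist_force: [-0.6, 0.7, 2.8]
finger_gap: 0.0002
grip_force: 1.3
```

Call:
step_arm --moves '[[[0, 0, 1], [0, 0, 0], 0], [[0, 0, 2], [0, 0, 0], 0], [[0, 0, 3], [0, 0, 0], 0], [[0, 0, 4], [0, 0, 0], 0], [[0, 0, 4], [0, 0, 0], 0]]'

```text
clock: 3.12
tcp_pos: [0.5121, 0.0405, 0.0392]
orientation: [0.0, 0.576, 0.817, 0.0]
wrist_force: [0.3, -0.2, 1.8]
finger_gap: -0.0001
grip_force: 0.6
```

Contact shows about 2.5 N at z = 0.043, and the plaque is sliding. I'll keep going slowly until the force rises at the stop.

Call:
step_arm --moves '[[[0, 0, 0.7], [0, 0, 0], 0], [[0, 0, 1.4], [0, 0, 0], 0], [[0, 0, 2], [0, 0, 0], 0], [[0, 0, 2.5], [0, 0, 0], 0], [[0, 0, 3], [0, 0, 0], 0], [[0, 0, 3], [0, 0, 0], 0]]'

```text
clock: 3.62
tcp_pos: [0.5122, 0.0405, 0.0364]
orientation: [0.0, 0.576, 0.817, 0.0]
wrist_force: [-1.2, 0.4, 3.6]
finger_gap: -0.0001
grip_force: 2.1
```

Call:
step_arm --moves '[[[0, 0, 0.4], [0, 0, 0], 0], [[0, 0, 0.4], [0, 0, 0], 0], [[0, 0, 0.4], [0, 0, 0], 0]]'

```text
clock: 3.87
tcp_pos: [0.5122, 0.0404, 0.0364]
orientation: [0.0, 0.576, 0.817, 0.0]
wrist_force: [-2.1, -0.8, 7.7]
finger_gap: 0.0001
grip_force: 3.6
```

Call:
step_arm --moves '[[[0, 0, 0.4], [0, 0, 0], 0], [[0, 0, 0.4], [0, 0, 0], 0], [[0, 0, 0.4], [0, 0, 0], 0]]'

```text
clock: 4.12
tcp_pos: [0.5122, 0.0404, 0.0364]
orientation: [0.0, 0.576, 0.817, 0.0]
wrist_force: [-2.7, -0.3, 10.1]
finger_gap: 0.0002
grip_force: 5.2
```

Call:
step_arm --moves '[[[0, 0, -2], [0, 0, 0], 0], [[0, 0, -10], [0, 0, 0], 0], [[0, 0, -40], [0, 0, 0], 0], [[0, 0, -64], [0, 0, 0], 0], [[0, 0, -64], [0, 0, 0], 0]]'

```text
clock: 4.53
tcp_pos: [0.5153, 0.0404, 0.1042]
orientation: [0.003, 0.576, 0.817, 0.002]
wrist_force: [0.5, 0.1, 1.4]
finger_gap: -0.0
grip_force: 0.0
```

Call:
step_arm --moves '[[[170, 103, 0], [0, 0, 0], 0], [[170, 103, 0], [0, 0, 0], 0], [[170, 103, 0], [0, 0, 0], 0], [[170, 103, 0], [0, 0, 0], 0], [[170, 103, 0], [0, 0, 0], 0], [[170, 103, 0], [0, 0, 0], 0], [[170, 103, 0], [0, 0, 0], 0]]'

```text
clock: 5.12
tcp_pos: [0.5518, 0.2369, 0.0988]
orientation: [-0.0, 0.575, 0.818, -0.0]
wrist_force: [-0.7, -0.7, 0.2]
finger_gap: -0.0001
grip_force: 0.0
```

Call:
step_arm --moves '[[[0, 0, 20], [0, 0, 0], 0], [[0, 0, 38], [0, 0, 0], 0], [[0, 0, 40], [0, 0, 0], 0], [[0, 0, 40], [0, 0, 0], 0]]'

```text
clock: 5.45
tcp_pos: [0.5505, 0.2335, 0.0581]
orientation: [-0.001, 0.577, 0.817, -0.002]
wrist_force: [0.1, 0.3, -0.2]
finger_gap: -0.0002
grip_force: 0.0
```

Run:
```python
from h import *
s=telemetry.get_state()
print(s["tcp_pos"],s["wrist_force"])
a=imaging.read_camera("side")
t=cv2.resize(a[150:270,250:410],None,fx=4,fy=4,interpolation=cv2.INTER_CUBIC);cv2.imwrite("pics/c2.png",np.clip(t*1.4,0,255).astype(np.uint8)[:,:,::-1])
```

```text
[0.55050989 0.23350015 0.05813292] [ 0.0876962   0.30855413 -0.18570324]
```

View pics/c2.png

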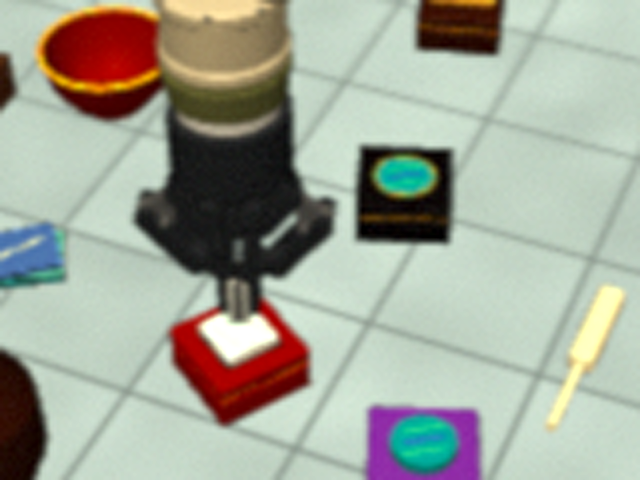

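The round plaque now looks flush at crop (405,177). The tips at (238,318) stand over the white plaque at (238,335). Pressing.

Call:
step_arm --moves '[[[1, 1, 5], [0, 0, 0], 0], [[1, 1, 9], [0, 0, 0], 0], [[1, 1, 11.5], [0, 0, 0], 0], [[1, 1, 12.5], [0, 0, 0], 0], [[1, 1, 13.5], [0, 0, 0], 0], [[1, 1, 14.5], [0, 0, 0], 0], [[1, 1, 15.5], [0, 0, 0], 0], [[1, 1, 16.5], [0, 0, 0], 0]]'

```text
clock: 6.17
tcp_pos: [0.5528, 0.2366, 0.0432]
orientation: [0.0, 0.576, 0.817, 0.0]
wrist_force: [-0.5, 0.1, 3.1]
finger_gap: 0.0005
grip_force: 1.3
```

Call:
step_arm --moves '[[[0, 0, 0.8], [0, 0, 0], 0], [[0, 0, 1.6], [0, 0, 0], 0], [[0, 0, 2.4], [0, 0, 0], 0], [[0, 0, 3.2], [0, 0, 0], 0], [[0, 0, 4], [0, 0, 0], 0], [[0, 0, 4.5], [0, 0, 0], 0], [[0, 0, 4.5], [0, 0, 0], 0]]'

```text
clock: 6.75
tcp_pos: [0.5528, 0.2365, 0.0384]
orientation: [0.0, 0.576, 0.817, 0.0]
wrist_force: [-0.5, 0.4, 1.1]
finger_gap: 0.0001
grip_force: 0.7
```

Call:
step_arm --moves '[[[0, 0, 0.7], [0, 0, 0], 0], [[0, 0, 1.4], [0, 0, 0], 0], [[0, 0, 2], [0, 0, 0], 0], [[0, 0, 2.4], [0, 0, 0], 0], [[0, 0, 2.8], [0, 0, 0], 0], [[0, 0, 2.8], [0, 0, 0], 0], [[0, 0, 2.8], [0, 0, 0], 0]]'

```text
clock: 7.33
tcp_pos: [0.5528, 0.2365, 0.0364]
orientation: [0.0, 0.576, 0.817, 0.0]
wrist_force: [-2.0, -0.1, 7.0]
finger_gap: 0.0002
grip_force: 3.7
```

Call:
step_arm --moves '[[[0, 0, 0.3], [0, 0, 0], 0], [[0, 0, 0.3], [0, 0, 0], 0], [[0, 0, 0.3], [0, 0, 0], 0]]'

```text
clock: 7.58
tcp_pos: [0.5528, 0.2366, 0.0364]
orientation: [0.0, 0.576, 0.817, 0.0]
wrist_force: [-1.9, 0.1, 9.6]
finger_gap: -0.0003
grip_force: 4.6
```

Call:
step_arm --moves '[[[0, 0, -2], [0, 0, 0], 0], [[0, 0, -10], [0, 0, 0], 0], [[0, 0, -40], [0, 0, 0], 0], [[0, 0, -64], [0, 0, 0], 0], [[0, 0, -64], [0, 0, 0], 0]]'

```text
clock: 8.0
tcp_pos: [0.5557, 0.2372, 0.1046]
orientation: [0.003, 0.576, 0.817, 0.003]
wrist_force: [1.5, -0.4, -0.1]
finger_gap: 0.0003
grip_force: 0.0
```

Call:
step_arm --moves '[[[-203, -72, 0], [0, 0, 0], 0], [[-203, -72, 0], [0, 0, 0], 0], [[-203, -72, 0], [0, 0, 0], 0], [[-203, -72, 0], [0, 0, 0], 0], [[-203, -72, 0], [0, 0, 0], 0], [[-203, -72, 0], [0, 0, 0], 0], [[-203, -72, 0], [0, 0, 0], 0]]'

```text
clock: 8.58
tcp_pos: [0.5529, 0.0182, 0.0992]
orientation: [0.0, 0.579, 0.816, -0.0]
wrist_force: [0.5, 0.7, 0.0]
finger_gap: -0.0001
grip_force: 0.0
```

Call:
step_arm --moves '[[[-203, -72, 0], [0, 0, 0], 0], [[-203, -72, 0], [0, 0, 0], 0], [[-203, -72, 0], [0, 0, 0], 0], [[-203, -72, 0], [0, 0, 0], 0], [[-203, -72, 0], [0, 0, 0], 0], [[-203, -72, 0], [0, 0, 0], 0], [[-203, -72, 0], [0, 0, 0], 0], [[-203, -72, 0], [0, 0, 0], 0]]'

```text
clock: 9.25
tcp_pos: [0.5531, -0.193, 0.0989]
orientation: [-0.001, 0.576, 0.817, 0.0]
wrist_force: [0.3, 0.1, -0.4]
finger_gap: -0.0001
grip_force: 0.0
```

Call:
step_arm --moves '[[[0, 0, 20], [0, 0, 0], 0], [[0, 0, 38], [0, 0, 0], 0], [[0, 0, 40], [0, 0, 0], 0], [[0, 0, 40], [0, 0, 0], 0]]'

```text
clock: 9.58
tcp_pos: [0.5521, -0.1913, 0.0582]
orientation: [-0.002, 0.575, 0.818, -0.0]
wrist_force: [0.4, 0.3, 0.2]
finger_gap: 0.0002
grip_force: 0.0
```

Run:
```python
from h import *
s=telemetry.get_state()
print(s["tcp_pos"],s["wrist_force"])
a=imaging.read_camera("side")
t=cv2.resize(a[90:250,250:430],None,fx=3.7,fy=3.7,interpolation=cv2.INTER_CUBIC);cv2.imwrite("pics/c3.png",np.clip(t*1.4,0,255).astype(np.uint8)[:,:,::-1])
```

```text
[ 0.55212813 -0.19126565  0.05820696] [0.42570832 0.29244706 0.18236401]
```

View pics/c3.png

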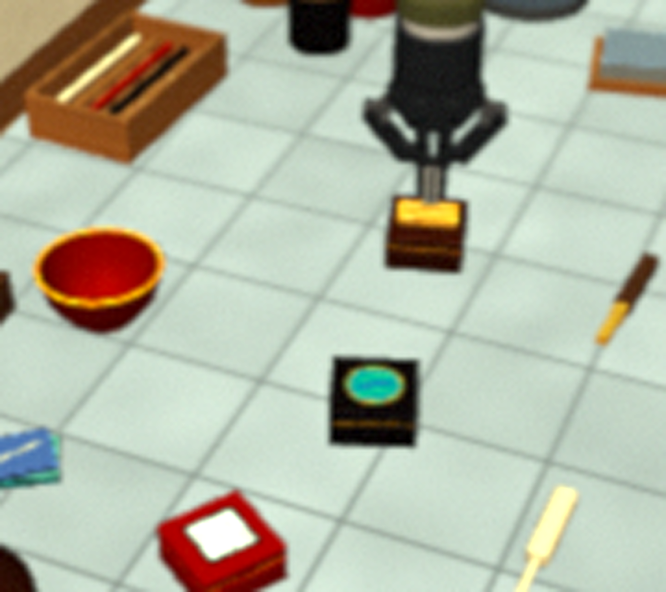

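The square plaque looks flush at (220,535), with its box unmoved. The tips at (430,200) stand over the gold plaque at (430,212). The tip is at (0.5521,-0.1913) and the target is (0.5538,-0.1940), so I'll shift about (-3,+1) mm and press.

Call:
step_arm --moves '[[[-2, 0, 5], [0, 0, 0], 0], [[-2, 0, 9], [0, 0, 0], 0], [[-2, 0, 11.5], [0, 0, 0], 0], [[-2, 0, 12.5], [0, 0, 0], 0], [[-2, 0, 13.5], [0, 0, 0], 0], [[-2, 0, 14.5], [0, 0, 0], 0], [[-2, 0, 15.5], [0, 0, 0], 0], [[-2, 0, 16.5], [0, 0, 0], 0]]'

```text
clock: 10.3
tcp_pos: [0.5539, -0.1964, 0.0432]
orientation: [0.0, 0.577, 0.817, -0.0]
wrist_force: [-1.2, 0.5, 2.7]
finger_gap: 0.0001
grip_force: 1.4
```

Call:
step_arm --moves '[[[0, 0, 0.8], [0, 0, 0], 0], [[0, 0, 1.6], [0, 0, 0], 0], [[0, 0, 2.4], [0, 0, 0], 0], [[0, 0, 3.2], [0, 0, 0], 0], [[0, 0, 4], [0, 0, 0], 0], [[0, 0, 4.5], [0, 0, 0], 0], [[0, 0, 4.5], [0, 0, 0], 0]]'

```text
clock: 10.88
tcp_pos: [0.5539, -0.1964, 0.0383]
orientation: [0.0, 0.577, 0.817, -0.0]
wrist_force: [-0.5, -0.4, 0.7]
finger_gap: 0.0001
grip_force: 0.7
```

Call:
step_arm --moves '[[[0, 0, 0.7], [0, 0, 0], 0], [[0, 0, 1.4], [0, 0, 0], 0], [[0, 0, 2], [0, 0, 0], 0], [[0, 0, 2.4], [0, 0, 0], 0], [[0, 0, 2.8], [0, 0, 0], 0], [[0, 0, 2.8], [0, 0, 0], 0], [[0, 0, 2.8], [0, 0, 0], 0]]'

```text
clock: 11.47
tcp_pos: [0.554, -0.1963, 0.0364]
orientation: [0.0, 0.576, 0.817, -0.0]
wrist_force: [-2.7, -0.9, 8.1]
finger_gap: 0.0003
grip_force: 3.9
```

Call:
step_arm --moves '[[[0, 0, 0.3], [0, 0, 0], 0], [[0, 0, 0.3], [0, 0, 0], 0], [[0, 0, 0.3], [0, 0, 0], 0]]'

```text
clock: 11.72
tcp_pos: [0.554, -0.1964, 0.0364]
orientation: [0.0, 0.576, 0.817, -0.0]
wrist_force: [-2.6, 0.2, 9.8]
finger_gap: -0.0001
grip_force: 4.9
```

Call:
step_arm --moves '[[[0, 0, -2], [0, 0, 0], 0], [[0, 0, -10], [0, 0, 0], 0], [[0, 0, -40], [0, 0, 0], 0], [[0, 0, -80], [0, 0, 0], 0], [[0, 0, -120], [0, 0, 0], 0], [[0, 0, -120], [0, 0, 0], 0], [[0, 0, -120], [0, 0, 0], 0]]'

```text
clock: 12.3
tcp_pos: [0.5559, -0.197, 0.1586]
orientation: [0.003, 0.576, 0.817, 0.001]
wrist_force: [0.3, 0.4, -0.6]
finger_gap: 0.0004
grip_force: 0.0
```

Run:
```python
from h import *
a=imaging.read_camera("side")
S=dict(teal=(350,195),gold=(366,148))
for c,uv in S.items():
    g,_=blob(a,c,uv); print(c,np.round(g,1),np.round(plane("side",g,.036),4))
t=cv2.resize(a[120:270,270:430],None,fx=4,fy=4,interpolation=cv2.INTER_CUBIC);cv2.imwrite("pics/c4.png",np.clip(t*1.4,0,255).astype(np.uint8)[:,:,::-1])
```

```text
teal [350.7 193.4] [0.5125 0.0375 0.036 ]
gold [365.  148.1] [ 0.5545 -0.1979  0.036 ]
```

View pics/c4.png

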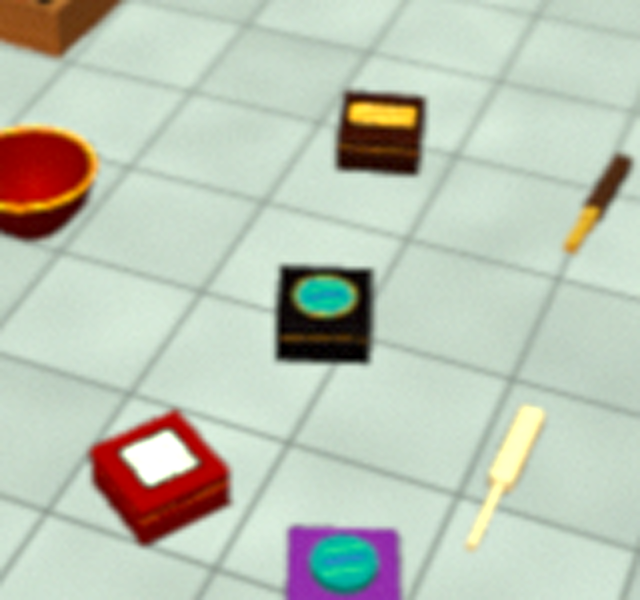

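All three plaques, teal (325,297), white (160,458) and gold (382,115), are flush. The boxes haven't moved and the arm is clear.

```bash
python3 -c "
from workcell import env
print(env.hand_in())"
```

```text
the job is handed in; nothing more can be done
None
```

I pressed all three plaques down to their hard stops in order (teal, white, gold) with about 10 N each, the boxes stayed in place, and I handed the job in at about 12 s on the robot's clock; no verdict came back.

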